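# Burnish the trim of a clutch seam home

### The arm

A 7-joint arm with a two-finger parallel gripper is mounted at the origin on the work surface. World frame = base frame: x ahead of the robot, y to its left, z up, the work surface at z = 0. Lengths are in m, angles in rad, forces in N, time in s.
With the tool pointing down it reaches from about 0.425 to 0.925 m from the base axis. Payload 6.8 kg.
Tool frame: the origin (TCP) lies on the centre line of the jaws, within the pads' length; the fingertips stand 22 mm ahead of it and the grasp point (between the pads) lies 3 mm ahead of it; z points along the fingers, y is the line along which they close (so a half turn about z gives the same grasp; the last joint's range is limited). The gripper opens to 85 mm and grips with 20 to 120 N. Pads are 22 mm wide; open, the fingers measure 114 mm over their backs; the gripper's body (76 mm by 85 mm) begins 54 mm behind the grasp point. The pads swing forward as they close: fully open they stand 13 mm farther back than shut.
Start: joints at [-1.451, 0.477, 0.022, 1.555, -0.011, 1.109, -0.083], TCP at [0.152, 0.658, 0.253] pointing down, gripper open.
Joint ranges: [-2.96, 2.96], [-0.34, 2.1], [-1.41, 1.46], [0.24, 2.44], [-1.37, 4.51], [0.17, 1.92], [-2.96, 2.96]. Speed limits (rad/s): [2.39, 2.39, 3.14, 3.14, 3.14, 3.14, 3.14].

### API

Orientations are given as a rotation vector (axis times angle).
In Python, from plant import arm, snapshot, camera_info, ticket gives the robot as it stands.
- The arm moves only by the tool step_arm, never from a script. Its argument "series" is a list of rows, each an object of numbers: "x", "y", "z": the shift along the tool's x, y, z in mm; "rx", "ry", "rz": the turn, a rotation vector about the tool's x, y, z in degrees; "jaw": the finger opening in mm, from 0 to 85.4. In form: [{"x": .., "y": .., "z": .., "rx": .., "ry": .., "rz": .., "jaw": ..}, ...]. A call has 1 to 5 rows; each row is the pose to reach, as a shift and turn from the pose commanded when the call began, along the tool's axes at that moment; what a row does not reach only later rows make up. A row lasts 1/8 s, in which the tool goes at most 62.5 mm and 10.7 degrees, less where a joint would pass 70% of its speed; a pose out of reach is approached as far as the arm can. A call with a gripper value outside its range is refused whole. The fingers move at their own pace and stop on an object; "newtons" is the grip in N (left out, the last holds). Time passes only in rows, so rows that repeat a pose let the fingers close. It gives the time, the measured TCP pose, the force, the opening and the grip force at its end, in the units of the state.
- arm.get_obs(): the state, without advancing time (a new reading comes with each control period).
- snapshot(name): name is "scene" or "side" or "wrist"; returns the picture (420x560x3 uint8, red, green, blue); there is no depth.
- camera_info(name): a dict with "intrinsics" (3x3 intrinsics, pixels), "R" (3x3) and "t" (3): a world point X has camera coordinates R X + t; the wrist camera has in their place "tool_from_camera" (4x4, takes a point from camera to tool coordinates, whose origin is the TCP and whose axes are the flange's). Camera axes: x right, y down, z forward; pixel columns grow to the right and rows downward; lengths in m; the calibration is good to about 2 mm. The wrist camera is an equidistant fisheye: a pixel r from the principal point sees the ray r / f radians off the axis. A picture is of the moment at which its call begins: read the wrist's pose just before it. camera_info takes no time and is no camera call.
- ticket.hand_in(): hands the job in; it is judged then, once.
The state is a dict: "clock": time; "joint_pos": joint angles; "dq": joint speeds; "effort": joint torques, N m; "eef_pos": TCP position; "tool_rot": TCP orientation; "ft_force": force on the tool from outside, world axes, zero at the start; "torque": the same for the moment, N m; "opening": opening from 0.0 (shut) to 1.0 (fully open); "grasp_force": force on a finger pad.
Only numpy, scipy, OpenCV 4.12 (cv2) and the standard library are available. Lean on these libraries where they do the work, as an engineer would, in place of code of your own. Each camera call takes 0.05 s, during which the arm holds its last target. There are 200 camera calls.

### The job

The steel trim pieces along the curved seam of the black clutch still stand proud. Take the square-handled burnisher from its block and run its ball tip along the seam, starting at the end with the ball clasp, in one slow pass (3 cm a second or less) to the far end without taking it away from the seam on the way, pressing gently but firmly (5 to 10 N, never over 25) so that every piece goes fully home, one after the other; then put the burnisher back upright in its own block and let go. Touch the clutch and its stand with the burnisher only, and leave the awl, spool, box, bowl and jar alone.

Things in the scene. Friction and masses are not known exactly. Their poses are not given: they have to be found in the camera images.
- fixture: Fixed work stand (steel plate 120 x 130 mm) holding a black hard-shell evening clutch, 190 mm long along the stand's y axis, 92 mm wide along x, seam side up. Origin: centre of the plate's underside, on the table; z up. The small brass ball clasp (16 mm) is at the clutch's +y end, its top 14 mm above the home trim tops, 22 mm to -x of the y axis. Locked: gives nothing under 25 N.
- clasp_end (a point): Point of the stand at (7.4, 62.3, 96) mm in its axes (same axes): nominal place of piece 0, the first. Seen from above the seam is an arc of radius 160 mm about the stand's point x=-140, y=0 mm: a channel between two brass piping bars 6 mm thick, 23 mm apart, with nine steel trim pieces in a row, each 16 mm long along the seam, 14 mm wide. Piece k (0 to 8) is centred at the angle 0.4 - 0.1 k rad from +x towards +y.
- seam_nominal (a point): Point of the stand at (20, 0, 96) mm in its axes (same axes): where the middle trim piece's top would be when home, with the stand level and at mid height. But height and tilt were set by eye and are NOT measured: the true seam is up to 8 mm higher or lower and slopes evenly along the stand's y, up to 0.08 rad either way (about a pivot 52 mm below: also up to 5 mm shift along y). Feel for it.
- burnisher_tip (a point): Lowest point of the burnisher's polished steel ball tip (ball 16 mm); z axis up along the tool. Burnisher: 121 mm long, about 120 g; from the tip up: ball, shaft 10 mm thick, round brass collar 32 mm across at 45 to 51 mm, dark wooden SQUARE handle 22 x 22 mm at 51 to 121 mm. It starts upright in its wooden block, hanging by the collar on the block's top.
- burnisher_handle (a point): Centre of the burnisher's square handle, 86 mm above the tip on the tool's axis; x and y axes are normal to the handle's flat sides. Grasp here, from above.
- stand_mouth (a point): Centre of the mouth of the burnisher's fixed wooden block, 70 x 70 x 58 mm tall, on its top face (58 mm above the table); z up. A round blind hole 24 mm across and 52 mm deep, with a 4 mm chamfered rim, goes down from here. With the burnisher put away its collar rests on the block's top and its tip is 45 mm below this point. The awl stands in a second block just like it on the other side.
- awl_handle (a point): Bystander: centre of the ROUND pear-shaped handle (28 mm thick) of an awl that stands in the other wooden block. Not to be used.
- spool_mid (a point): Bystander: centre of a thread spool, 60 mm across, 65 mm tall, black thread with blue flanges.
- gift_box_mid (a point): Bystander: centre of a small pink gift box, 60 x 80 x 35 mm.
- bowl_mid (a point): Bystander: a wooden bowl, 110 mm across, 45 mm tall; point 22 mm above the table.
- jar_mid (a point): Bystander: centre of an amber bead jar, 72 mm across, 90 mm tall.
- trim0 (a joint): How far trim piece 0 has been pushed down into the seam, m: 0 = standing 3 mm proud, 0.003 = fully home (its top is then 2.5 mm below the tops of the piping bars); it may start up to 0.0008 in. Piece 0 is next to the clasp. It goes down against 3 N of friction, stays where it is left and stops hard when home; its ends are rounded (4 mm radius), so the ball can ride from one piece to the next.
- trim1 (a joint): How far trim piece 1 has been pushed down into the seam, m: 0 = standing 3 mm proud, 0.003 = fully home (its top is then 2.5 mm below the tops of the piping bars); it may start up to 0.0008 in. Like piece 0.
- trim2 (a joint): How far trim piece 2 has been pushed down into the seam, m: 0 = standing 3 mm proud, 0.003 = fully home (its top is then 2.5 mm below the tops of the piping bars); it may start up to 0.0008 in. Like piece 0.
- trim3 (a joint): How far trim piece 3 has been pushed down into the seam, m: 0 = standing 3 mm proud, 0.003 = fully home (its top is then 2.5 mm below the tops of the piping bars); it may start up to 0.0008 in. Like piece 0.
- trim4 (a joint): How far trim piece 4 has been pushed down into the seam, m: 0 = standing 3 mm proud, 0.003 = fully home (its top is then 2.5 mm below the tops of the piping bars); it may start up to 0.0008 in. Like piece 0.
- trim5 (a joint): How far trim piece 5 has been pushed down into the seam, m: 0 = standing 3 mm proud, 0.003 = fully home (its top is then 2.5 mm below the tops of the piping bars); it may start up to 0.0008 in. Like piece 0.
- trim6 (a joint): How far trim piece 6 has been pushed down into the seam, m: 0 = standing 3 mm proud, 0.003 = fully home (its top is then 2.5 mm below the tops of the piping bars); it may start up to 0.0008 in. Like piece 0.
- trim7 (a joint): How far trim piece 7 has been pushed down into the seam, m: 0 = standing 3 mm proud, 0.003 = fully home (its top is then 2.5 mm below the tops of the piping bars); it may start up to 0.0008 in. Like piece 0.
- trim8 (a joint): How far trim piece 8 has been pushed down into the seam, m: 0 = standing 3 mm proud, 0.003 = fully home (its top is then 2.5 mm below the tops of the piping bars); it may start up to 0.0008 in. Like piece 0. The last piece, at the far end from the clasp.
- burnisher: The burnisher itself; origin at the lowest point of its ball tip, same as point burnisher_tip.

How it is judged:
On the way, in this order (a step that is already met when the one before it is completed fails the run):
1. the burnisher presses piece 0, at the clasp end, home (value of joint trim0 above 0.0022 m and contact force between fixture and burnisher above 0.3 N).
2. piece 4, in the middle, is pressed home (value of joint trim4 above 0.0022 m and contact force between fixture and burnisher above 0.3 N).
3. piece 8, at the far end, is pressed home (value of joint trim8 above 0.0022 m and contact force between fixture and burnisher above 0.3 N).
At the end, for the whole second after the job is handed in: All nine trim pieces are home (each pushed in 2.2 mm or more of 3 mm), and the burnisher stands at rest in its own block, tip at least 35 mm below the mouth and within 12 mm of its centre line, within 0.15 rad of upright (value of joint each of trim0, trim1, trim2, trim3, trim4, trim5, trim6, trim7, trim8 above 0.0022 m and horizontal distance between burnisher_tip and stand_mouth below 0.012 m and z of burnisher_tip in the frame of stand_mouth below -0.035 m and angle between burnisher_tip's own z axis and vertical below 0.15 rad and linear speed of burnisher below 0.02 m/s); the robot touches nothing.
It fails at once if the burnisher presses on the clutch or its stand with more than 25 N (contact force between fixture and burnisher above 25 N).
It fails at once if the gripper or arm touches the clutch or its stand (contact force between any of the fingers, the arm and fixture above 1 N).
It fails at once if the burnisher moves faster than 0.1 m/s while it presses on the clutch (contact force between fixture and burnisher above 1 N and linear speed of burnisher above 0.1 m/s).
It fails at once if pass broken: between pieces 0 and 8 the tip is above 0.125 m or over 120 mm from the stand's centre, or a piece goes home before the one two back ((value of joint trim0 above 0.0022 m and value of joint trim8 below 0.0022 m and (height (world z) of burnisher_tip above 0.125 m or horizontal distance between burnisher_tip and fixture above 0.12 m)) or (value of joint trim2 above 0.0022 m and value of joint trim0 below 0.0022 m) or (value of joint trim3 above 0.0022 m and value of joint trim1 below 0.0022 m) or (value of joint trim4 above 0.0022 m and value of joint trim2 below 0.0022 m) or (value of joint trim5 above 0.0022 m and value of joint trim3 below 0.0022 m) or (value of joint trim6 above 0.0022 m and value of joint trim4 below 0.0022 m) or (value of joint trim7 above 0.0022 m and value of joint trim5 below 0.0022 m) or (value of joint trim8 above 0.0022 m and value of joint trim6 below 0.0022 m)).
It fails at once if a bystander is moved by more than 20 mm (distance of any of awl_handle, spool_mid, gift_box_mid, bowl_mid, jar_mid from where it was at the start of the episode above 0.02 m).
It also fails if it takes over 72 s, if anything falls off the work surface, if the arm or the gripper's body presses on something with over 40 N, if the wrist force passes 120 N, or if a joint passes its speed limit or range.

## Working session

There is one attempt and no reset: what is moved stays moved. The work goes in short steps, Python scripts to look and compute and a tool call to move; the robot and the scene stay as the last step left them, time stands still between calls to the robot, and variables do not carry over. Pictures are saved under pics/ and viewed, at most 10 in all, crops included, and the job is handed in when it is done.

Besides the shell and the picture viewer there is one more tool, called after "Emit:" in YAML: its name, and indented under it one key for each argument. step_arm: Moves the arm, as the interface text tells. Its arguments: {"type":"object","properties":{"series":{"type":"array"},"newtons":{"type":"number"}},"required":["series"]}

```bash
mkdir -p pics; ls
python3 - <<'E'
from plant import arm, snapshot, camera_info
import cv2,numpy as np
print(arm.get_obs())
for n in ['scene','side']:
    cv2.imwrite(f'pics/{n}0.png',snapshot(n)[:,:,::-1]); print(n,camera_info(n))
print(camera_info('wrist'))
E
```

```text
pics
{'clock': 0.0, 'joint_pos': array([-1.45113597,  0.47781234,  0.02233781,  1.55645101, -0.01150196,
        1.10930575, -0.08308755]), 'dq': array([ 1.58843558e-04,  5.58389781e-04,  9.49288710e-05, -9.82011802e-05,
       -1.03437102e-03, -6.65677005e-06, -6.74801080e-04]), 'effort': array([-5.42236339e-04, -5.96447182e+01,  1.60788082e+00, -2.81203097e+01,
        1.25272895e-02,  9.18618782e-03, -1.37585388e-05]), 'eef_pos': array([0.15229742, 0.65702496, 0.25231763]), 'tool_rot': array([-3.56929208e-01, -3.12117389e+00,  2.90084238e-03]), 'ft_force': array([-0.11341786, -0.80209134, -0.21859132]), 'torque': array([-0.01175341, -0.00690742, -0.01801355]), 'grasp_force': 0.0, 'opening': 1.0011018359445782}
scene {'intrinsics': array([[427.96915363,   0.        , 277.29432072],
       [  0.        , 427.96915363, 212.46558676],
       [  0.        ,   0.        ,   1.        ]]), 'R': array([[-0.71963564,  0.69419498,  0.01476082],
       [ 0.59021576,  0.62276706, -0.51362102],
       [-0.36574569, -0.36090792, -0.85789018]]), 't': array([ 0.39536399, -0.29711271,  1.30332171]
[... 210 characters left out ...]
73232,  0.00457776],
       [-0.22488878,  0.42097679, -0.87875115],
       [ 0.40557818, -0.77957095, -0.47725828]]), 't': array([0.53634314, 0.21799781, 0.72565233])}
{'intrinsics': array([[325.1922621 ,   0.        , 281.5747132 ],
       [  0.        , 325.1922621 , 208.74111255],
       [  0.        ,   0.        ,   1.        ]]), 'tool_from_camera': array([[-6.41577299e-04, -9.63171086e-01, -2.68888542e-01,
         6.75172711e-02],
       [ 9.99999339e-01, -3.61414755e-04, -1.09142855e-03,
        -7.45428659e-04],
       [ 9.54052139e-04, -2.68889065e-01,  9.63170681e-01,
        -1.20526922e-01],
       [ 0.00000000e+00,  0.00000000e+00,  0.00000000e+00,
         1.00000000e+00]])}
```

View pics/scene0.png

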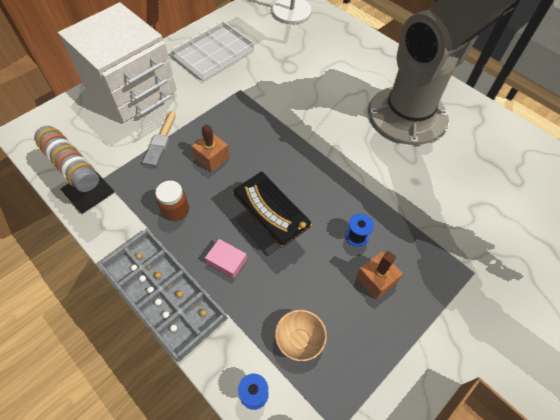

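View pics/side0.png

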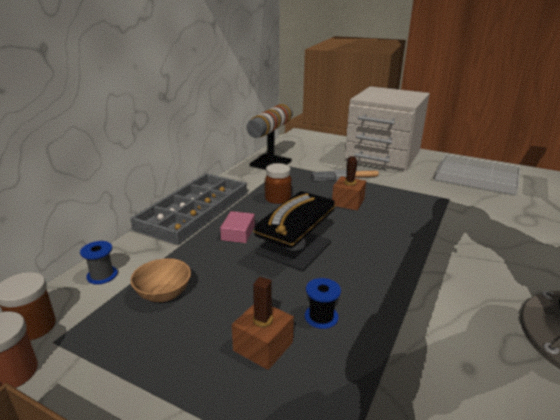

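The scene view shows the burnisher block near (380,272), the clutch at (272,208) with its clasp at (302,225), and the awl at (210,145). In the side view the burnisher is at (262,320) and the clutch at (297,218). I'll enlarge these parts for measurement.

```bash
cat > h.py <<'E'
import cv2,numpy as np
from plant import camera_info
from scipy.spatial.transform import Rotation as Ro
C={n:camera_info(n) for n in('scene','side','wrist')}
def ray(n,uv,obs=None):
    c=C[n];K=np.array(c['intrinsics']);d=np.array([(uv[0]-K[0,2])/K[0,0],(uv[1]-K[1,2])/K[1,1],1.])
    if n!='wrist':
        R=np.array(c['R']);return -R.T@np.array(c['t']),R.T@(d/np.linalg.norm(d))
    th=np.hypot(d[0],d[1]);d=np.array([d[0]/th*np.sin(th),d[1]/th*np.sin(th),np.cos(th)])
    T=np.array(c['tool_from_camera']);R=Ro.from_rotvec(obs['tool_rot']).as_matrix()
    return np.array(obs['eef_pos'])+R@T[:3,3],R@T[:3,:3]@d
def plane(n,uv,z,obs=None):
    o,d=ray(n,uv,obs);return o+d*(z-o[2])/d[2]
def tri(rs):
    A=0;b=0
    for o,d in rs:
        P=np.eye(3)-np.outer(d,d);A=A+P;b=b+P@o
    X=np.linalg.solve(A,b);return X,[np.linalg.norm(np.cross(X-o,d)) for o,d in rs]
E
python3 - <<'E'
import cv2,numpy as np
s=cv2.imread('pics/scene0.png');d=cv2.imread('pics/side0.png')
f=lambda i,x,y:cv2.resize(i[y:y+60,x:x+80],(400,300),interpolation=cv2.INTER_CUBIC)
a=np.hstack([f(s,340,240),cv2.resize(s[165:255,225:345],(400,300),interpolation=cv2.INTER_CUBIC)])
b=np.hstack([cv2.resize(d[275:365,205:325],(400,300),interpolation=cv2.INTER_CUBIC),cv2.resize(d[185:275,240:360],(400,300),interpolation=cv2.INTER_CUBIC)])
cv2.imwrite('pics/c1.png',np.vstack([a,b]))
E
```

```text
(no output)
```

View pics/c1.png

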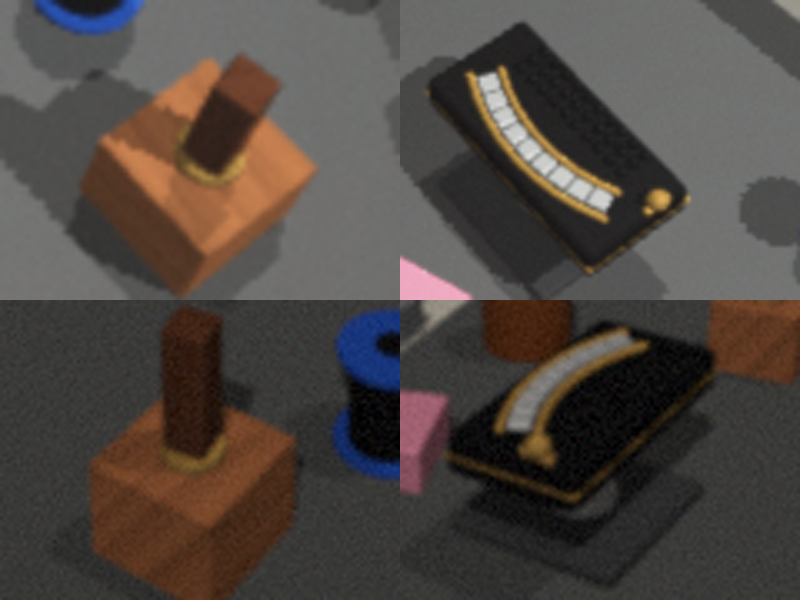

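The crops show the square handle leaning up out of its block (top-left and bottom-left). The white trim arc ends beside the clasp in both views, at crop (605,203) and (520,415). Next I compute rough positions.

Run:
```python
from h import *
S=lambda p,o,k:(o[0]+p[0]/k-.4,o[1]+p[1]/k-.4)
sb=lambda p:S(p,(340,240),5); db=lambda p:S(p,(205,275),10/3)
print('block corners z58')
for p in [(210,58),(317,168),(205,250),(100,140)]: print(plane('scene',sb(p),.058).round(4))
for p in [(92,465),(210,525),(295,438),(180,390)]: print('side',plane('side',db(p),.058).round(4))
print('handle top z .134')
for p in [(240,55),(282,88),(252,120),(212,82)]: print(plane('scene',sb(p),.134).round(4))
print('side',plane('side',db((192,322)),.134))
# trims
import cv2
for n,x,y in(('scene',225,165),('side',240,185)):
    im=cv2.imread(f'pics/{n}0.png')[y:y+90,x:x+120];h=cv2.cvtColor(im,cv2.COLOR_BGR2HSV)
    m=((h[...,1]<50)&(h[...,2]>(150 if n=='scene' else 105))).astype(np.uint8)
    k,l,st,c=cv2.connectedComponentsWithStats(m)
    print(n,[(int(s[4]),(cc+[x,y]).round(1).tolist()) for s,cc in zip(st[1:],c[1:]) if s[4]>4])
sf=lambda p:S(p,(225,165),10/3); df=lambda p:S(p,(240,185),10/3)
for a,b in (((657,199),(538,447)),((598,201),(521,420)),((488,82),(625,343))):
    a=(a[0]-400,a[1]);b=(b[0]-400,b[1]-300)
    X,e=tri([ray('scene',sf(a)),ray('side',df(b))]);print('tri',X.round(4),np.round(e,4))
```

```text
block corners z58
[0.4484 0.2455 0.058 ]
[0.4564 0.3142 0.058 ]
[0.5242 0.3037 0.058 ]
[0.5175 0.2369 0.058 ]
side [0.4395 0.4362 0.058 ]
side [0.3892 0.4368 0.058 ]
side [0.3778 0.3907 0.058 ]
side [0.4269 0.3923 0.058 ]
handle top z .134
[0.479  0.2649 0.134 ]
[0.4783 0.287  0.134 ]
[0.4993 0.2874 0.134 ]
[0.4978 0.2646 0.134 ]
side [0.40572102 0.41879053 0.134     ]
scene [(16, [342.4, 166.2]), (291, [265.8, 208.8])]
side [(63, [251.5, 187.5]), (198, [286.6, 208.7])]
tri [0.5536 0.0826 0.1056] [0.0003 0.0003]
tri [0.5812 0.053  0.1005] [0.0013 0.0013]
tri [ 0.5691 -0.0733  0.099 ] [0.0014 0.0014]
```

Emit:
step_arm:
  series:
    - {"x": -35, "y": -25, "rz": -3}
    - {"x": -78, "y": -56, "rz": -6}
    - {"x": -121, "y": -87, "rz": -9}
    - {"x": -164, "y": -118, "rz": -12}
    - {"x": -206, "y": -148, "rz": -15}

```text
$.series[0]: bad value
```

Emit:
step_arm:
  series:
    - {"x": -32, "y": -39}
    - {"x": -64, "y": -78}
    - {"x": -96, "y": -117}
    - {"x": -128, "y": -156}
    - {"x": -161, "y": -197}

```text
$.series[0]: bad value
```

Emit:
step_arm:
  series:
    - {"x": 0}
    - {"x": 0}

```text
$.series[0]: bad value
```

Run:
```python
from h import *
from plant import arm,snapshot
o=arm.get_obs();print(o['clock'],o['eef_pos'],o['tool_rot'],o['joint_pos'])
im=snapshot('wrist');cv2.imwrite('pics/w1.png',im[:,:,::-1]);np.savez('w1.npz',**{k:o[k] for k in('eef_pos','tool_rot')})
```

```text
0.1 [0.15235398 0.65709137 0.25243324] [-3.57070983e-01 -3.12116004e+00  2.52358603e-03] [-1.45108186  0.47772437  0.02236274  1.556318   -0.01151748  1.10928685
 -0.08309641]
```

View pics/w1.png

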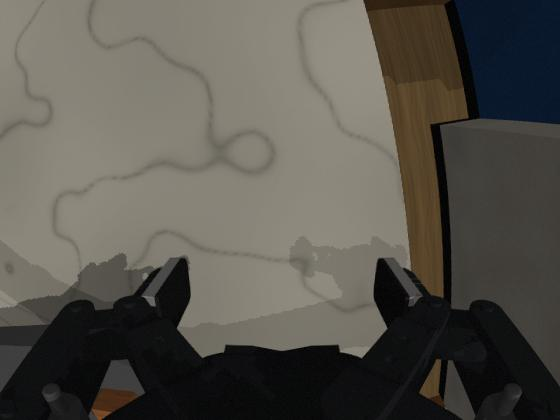

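The moves were refused because every row needs all its fields. The picture only shows the open fingers over bare marble.

Emit:
step_arm:
  series:
    - {"x": -35, "y": -25, "z": 0, "rx": 0, "ry": 0, "rz": -3, "jaw": 85}
    - {"x": -78, "y": -56, "z": 0, "rx": 0, "ry": 0, "rz": -6, "jaw": 85}
    - {"x": -121, "y": -87, "z": 0, "rx": 0, "ry": 0, "rz": -9, "jaw": 85}
    - {"x": -164, "y": -118, "z": 0, "rx": 0, "ry": 0, "rz": -12, "jaw": 85}
    - {"x": -206, "y": -148, "z": 0, "rx": 0, "ry": 0, "rz": -15, "jaw": 85}
  newtons: 60

```text
clock: 0.78
eef_pos: [0.3207, 0.4652, 0.2532]
tool_rot: [0.056, -3.141, 0.0]
ft_force: [0.5, -0.2, 0.4]
opening: 0.995
grasp_force: 0.0
```

Emit:
step_arm:
  series:
    - {"x": -32, "y": -39, "z": 0, "rx": 0, "ry": 0, "rz": 0, "jaw": 85}
    - {"x": -64, "y": -78, "z": 0, "rx": 0, "ry": 0, "rz": 0, "jaw": 85}
    - {"x": -96, "y": -117, "z": 0, "rx": 0, "ry": 0, "rz": 0, "jaw": 85}
    - {"x": -128, "y": -156, "z": 0, "rx": 0, "ry": 0, "rz": 0, "jaw": 85}
    - {"x": -161, "y": -197, "z": 0, "rx": 0, "ry": 0, "rz": 0, "jaw": 85}

```text
clock: 1.4
eef_pos: [0.488, 0.2742, 0.2532]
tool_rot: [0.054, -3.141, -0.0]
ft_force: [0.8, 0.5, -0.1]
opening: 0.999
grasp_force: 0.0
```

Emit:
step_arm:
  series:
    - {"x": 0, "y": 0, "z": 0, "rx": 0, "ry": 0, "rz": 0, "jaw": 85}
    - {"x": 0, "y": 0, "z": 0, "rx": 0, "ry": 0, "rz": 0, "jaw": 85}

```text
clock: 1.65
eef_pos: [0.4869, 0.2758, 0.253]
tool_rot: [0.053, -3.14, -0.0]
ft_force: [-0.3, 0.0, 0.1]
opening: 0.993
grasp_force: 0.0
```

Run:
```python
from h import *
from plant import arm,snapshot
o=arm.get_obs();print(o['clock'],o['eef_pos'],o['tool_rot'],o['joint_pos'])
im=snapshot('wrist');cv2.imwrite('pics/w1.png',im[:,:,::-1]);np.savez('w1.npz',**{k:o[k] for k in('eef_pos','tool_rot')})
```

```text
1.65 [0.48686276 0.27575279 0.25304946] [ 5.32245648e-02 -3.14040421e+00 -2.49046634e-04] [-0.75299566  0.28776444  0.15456294  1.84414127 -0.05212351  1.01407039
  1.02757989]
```

View pics/w1.png

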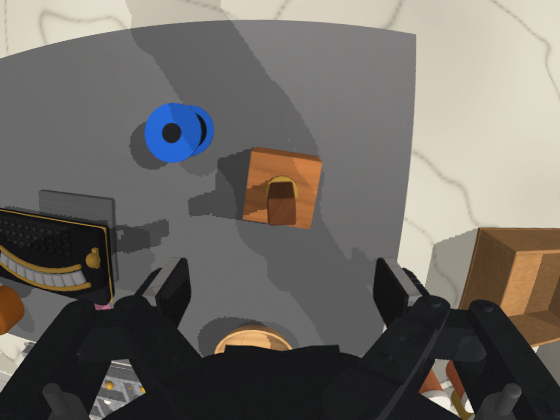

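The wrist view shows the square handle top around (282,210) on its block, with corners near (253,148), (321,160), (309,228) and (243,217). The spool is at (175,132) and the clutch at lower left with its clasp at (94,258). I'll take the corners with masks.

Run:
```python
from h import *
o=dict(np.load('w1.npz'));im=cv2.imread('pics/w1.png');h=cv2.cvtColor(im,cv2.COLOR_BGR2HSV)
c=im[140:240,235:330]
# dark handle mask
m=((h[...,2]<115)&(h[...,1]>90)&(h[...,0]<20)).astype(np.uint8);m[:170]=0;m[235:]=0;m[:,:255]=0;m[:,310:]=0
k,l,st,cc=cv2.connectedComponentsWithStats(m);i=1+np.argmax(st[1:,4]);print(st[i],cc[i])
for r in range(178,232,4): 
    xs=np.where(l[r]==i)[0];print(r,xs.min() if len(xs) else None,xs.max() if len(xs) else None,h[r,282].tolist())
b=((h[...,1]>100)&(h[...,0]<22)).astype(np.uint8);b[:140]=0;b[236:]=0;b[:,:235]=0;b[:,330:]=0
cn=max(cv2.findContours(b,0,2)[0],key=cv2.contourArea);ap=cv2.approxPolyDP(cv2.convexHull(cn),5,True)[:,0]
print(ap.tolist())
for p in ap: print(plane('wrist',p,.058,o).round(4))
```

```text
[ 255  178   41   47 1474] [276.52917232 202.02985075]
178 272 272 [20, 171, 180]
182 265 291 [15, 166, 80]
186 255 292 [11, 164, 59]
190 255 293 [12, 173, 59]
194 255 293 [10, 157, 60]
198 255 294 [10, 158, 79]
202 255 294 [11, 164, 104]
206 255 294 [10, 160, 105]
210 255 295 [12, 166, 103]
214 268 295 [11, 162, 107]
218 268 295 [10, 161, 106]
222 268 295 [11, 165, 102]
226 None None [0, 3, 92]
230 None None [165, 5, 95]
[[254, 148], [319, 159], [309, 228], [243, 219]]
[0.4468 0.2465 0.058 ]
[0.4554 0.3102 0.058 ]
[0.5266 0.3041 0.058 ]
[0.5192 0.2362 0.058 ]
```

Run:
```python
from h import *
o=dict(np.load('w1.npz'))
print(plane('wrist',(281.7,211),.134,o))
im=cv2.imread('pics/w1.png');h=cv2.cvtColor(im,cv2.COLOR_BGR2HSV)
v=h[...,2];m=((v>88)&(v<125)&(h[...,0]<20)&(h[...,1]>120)).astype(np.uint8);m[:192]=0;m[228:]=0;m[:,:266]=0;m[:,300:]=0
m=cv2.morphologyEx(m,cv2.MORPH_OPEN,np.ones((3,3)))
cn=max(cv2.findContours(m,0,2)[0],key=cv2.contourArea)
P=np.array([plane('wrist',p,.134,o)[:2]*1000 for p in cn[:,0]],np.float32)
print(cv2.minAreaRect(P),P.min(0),P.max(0))
# trims mask
t=((h[...,1]<40)&(v>120)).astype(np.uint8);t[:225]=0;t[300:]=0;t[:,112:]=0
k,l,st,cc=cv2.connectedComponentsWithStats(t);print([(s.tolist(),c.round(1).tolist()) for s,c in zip(st[1:],cc[1:]) if s[4]>6])
```

```text
[0.48769477 0.27476102 0.134     ]
((487.8860778808594, 274.9751281738281), (20.794204711914062, 19.990276336669922), 2.5547080039978027) [477.13535 264.8094 ] [498.48422 285.35147]
[([0, 253, 7, 12, 47], [3.0, 258.9]), ([9, 260, 6, 11, 51], [11.5, 265.1]), ([17, 265, 7, 11, 52], [19.5, 270.3]), ([26, 269, 7, 12, 58], [29.1, 274.6]), ([34, 273, 9, 11, 62], [37.9, 277.9]), ([71, 273, 12, 11, 86], [76.9, 278.0]), ([43, 275, 10, 11, 69], [47.7, 279.8]), ([62, 275, 11, 11, 79], [67.3, 279.9]), ([53, 276, 10, 10, 70], [57.3, 280.5])]
```

Emit:
step_arm:
  series:
    - {"x": -1, "y": -1, "z": 30, "rx": 0, "ry": 0, "rz": 0, "jaw": 85}
    - {"x": -1, "y": -1, "z": 65, "rx": 0, "ry": 0, "rz": 0, "jaw": 85}
    - {"x": -1, "y": -1, "z": 100, "rx": 0, "ry": 0, "rz": 0, "jaw": 85}
    - {"x": -1, "y": -1, "z": 130, "rx": 0, "ry": 0, "rz": 0, "jaw": 85}
    - {"x": -1, "y": -1, "z": 151, "rx": 0, "ry": 0, "rz": 0, "jaw": 85}

```text
clock: 2.33
eef_pos: [0.4866, 0.276, 0.1008]
tool_rot: [0.058, -3.139, 0.0]
ft_force: [-0.5, 0.0, 0.4]
opening: 0.995
grasp_force: 0.0
```

Emit:
step_arm:
  series:
    - {"x": 0, "y": 0, "z": 0, "rx": 0, "ry": 0, "rz": 0, "jaw": 50}
    - {"x": 0, "y": 0, "z": 0, "rx": 0, "ry": 0, "rz": 0, "jaw": 10}
    - {"x": 0, "y": 0, "z": 0, "rx": 0, "ry": 0, "rz": 0, "jaw": 10}
    - {"x": 0, "y": 0, "z": 0, "rx": 0, "ry": 0, "rz": 0, "jaw": 10}
    - {"x": 0, "y": 0, "z": 0, "rx": 0, "ry": 0, "rz": 0, "jaw": 10}
  newtons: 100

```text
clock: 2.95
eef_pos: [0.489, 0.2751, 0.1035]
tool_rot: [-0.053, 3.14, 0.002]
ft_force: [-0.9, -0.3, 6.8]
opening: 0.242
grasp_force: 97.8
```

Emit:
step_arm:
  series:
    - {"x": 0, "y": 0, "z": 0, "rx": 0, "ry": 0, "rz": 0, "jaw": 10}
    - {"x": 0, "y": 0, "z": 0, "rx": 0, "ry": 0, "rz": 0, "jaw": 10}

```text
clock: 3.2
eef_pos: [0.489, 0.2751, 0.1035]
tool_rot: [-0.053, 3.14, 0.002]
ft_force: [-1.3, -0.6, 6.5]
opening: 0.244
grasp_force: 97.8
```

Emit:
step_arm:
  series:
    - {"x": 0, "y": 0, "z": -20, "rx": 0, "ry": 0, "rz": 0, "jaw": 10}
    - {"x": 0, "y": 0, "z": -45, "rx": 0, "ry": 0, "rz": 0, "jaw": 10}
    - {"x": 0, "y": 0, "z": -75, "rx": 0, "ry": 0, "rz": 0, "jaw": 10}
    - {"x": 0, "y": 0, "z": -105, "rx": 0, "ry": 0, "rz": 0, "jaw": 10}
    - {"x": 0, "y": 0, "z": -130, "rx": 0, "ry": 0, "rz": 0, "jaw": 10}

```text
clock: 3.82
eef_pos: [0.4883, 0.2744, 0.2336]
tool_rot: [-0.053, 3.141, 0.001]
ft_force: [0.7, -0.7, -1.7]
opening: 0.243
grasp_force: 97.7
```

Emit:
step_arm:
  series:
    - {"x": -14, "y": -30, "z": 0, "rx": 0, "ry": 0, "rz": 0, "jaw": 10}
    - {"x": -34, "y": -71, "z": 0, "rx": 0, "ry": 0, "rz": 0, "jaw": 10}
    - {"x": -54, "y": -112, "z": 0, "rx": 0, "ry": 0, "rz": 0, "jaw": 10}
    - {"x": -72, "y": -151, "z": 0, "rx": 0, "ry": 0, "rz": 0, "jaw": 10}
    - {"x": -85, "y": -178, "z": 0, "rx": 0, "ry": 0, "rz": 0, "jaw": 10}

```text
clock: 4.45
eef_pos: [0.5798, 0.097, 0.2323]
tool_rot: [0.05, -3.141, 0.001]
ft_force: [0.8, -0.5, -1.8]
opening: 0.243
grasp_force: 97.8
```

Emit:
step_arm:
  series:
    - {"x": 0, "y": 0, "z": 0, "rx": 0, "ry": 0, "rz": 0, "jaw": 10}
    - {"x": 0, "y": 0, "z": 0, "rx": 0, "ry": 0, "rz": 0, "jaw": 10}
    - {"x": 0, "y": 0, "z": 0, "rx": 0, "ry": 0, "rz": 0, "jaw": 10}

```text
clock: 4.82
eef_pos: [0.5788, 0.1009, 0.2322]
tool_rot: [0.057, -3.141, -0.001]
ft_force: [-0.6, 0.0, -2.0]
opening: 0.247
grasp_force: 97.9
```

Run:
```python
from h import *
from plant import arm,snapshot
o=arm.get_obs();print(o['clock'],o['eef_pos'],o['tool_rot'],o['ft_force'])
im=snapshot('wrist');cv2.imwrite('pics/w2.png',im[:,:,::-1]);np.savez('w2.npz',**{k:o[k] for k in('eef_pos','tool_rot')})
cv2.imwrite('pics/scene2.png',snapshot('scene')[:,:,::-1]);cv2.imwrite('pics/side2.png',snapshot('side')[:,:,::-1])
```

```text
4.825 [0.57875181 0.1009296  0.23221578] [ 5.67037979e-02 -3.14062481e+00 -9.72862639e-04] [-0.58604526  0.04242445 -2.03078549]
```

View pics/w2.png

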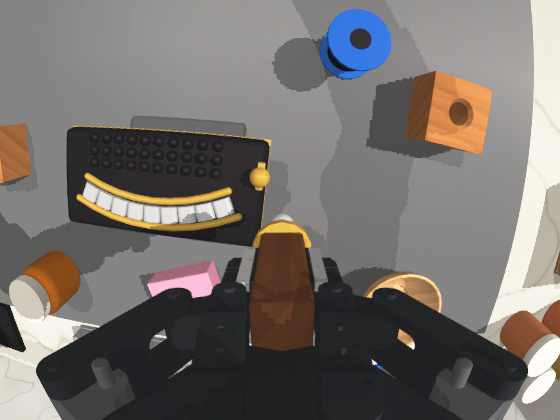

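The wrist view shows all nine pieces from (223,207) at the clasp end to (90,190), the clasp at (260,177), the ball tip peeking out at (283,218), and the empty hole at (460,113).

```bash
cat > fit.py <<'E'
from h import *
from scipy.optimize import least_squares
from scipy.ndimage import label
o1=dict(np.load('w1.npz'));o2=dict(np.load('w2.npz'))
def cents(f,x0,x1,y0,y1,v0):
    h=cv2.cvtColor(cv2.imread(f),cv2.COLOR_BGR2HSV);t=((h[...,1]<40)&(h[...,2]>v0)).astype(np.uint8)
    M=np.zeros_like(t);M[y0:y1,x0:x1]=1
    k,l,st,cc=cv2.connectedComponentsWithStats(t*M,connectivity=4)
    r=sorted([(c[0],c[1],s[4]) for s,c in zip(st[1:],cc[1:]) if s[4]>25],key=lambda r:-r[0]);return np.array(r)
A=cents('pics/w1.png',0,112,225,300,120);B=cents('pics/w2.png',75,240,165,230,130)
print(len(A),len(B));print(B.round(1).tolist())
X=[]
if len(A)==len(B)==9:
  for a,b in zip(A,B):
    p,e=tri([ray('wrist',a[:2],o1),ray('wrist',b[:2],o2)]);X.append(p);print(p.round(4),np.round(e[0],4))
  X=np.array(X)
  th=.4-.1*np.arange(9);L=np.c_[-.14+.16*np.cos(th),.16*np.sin(th)]
  def f(q,X=X):
    c,s=np.cos(q[2]),np.sin(q[2]);return (np.c_[q[0]+c*L[:,0]-s*L[:,1],q[1]+s*L[:,0]+c*L[:,1]]-X[:,:2]).ravel()
  r=least_squares(f,[.568,-.01,-.1]);print('fix',r.x,np.abs(r.fun).max())
  print('z line',np.polyfit(L[:,1],X[:,2],1))
# hole: 
im=cv2.imread('pics/w2.png');g=im[60:160,400:500]
h=cv2.cvtColor(im,cv2.COLOR_BGR2HSV);m=((h[...,2]<150)&(h[...,1]>80)).astype(np.uint8);m[:90]=0;m[138:]=0;m[:,:440]=0;m[:,480:]=0
for c in cv2.findContours(m,0,2)[0]:
  if cv2.contourArea(c)>50:
    (u,v),ax,an=cv2.fitEllipse(c);print('hole',(u,v),ax,plane('wrist',(u,v),.058,o2))
# block corners
b=((h[...,1]>100)&(h[...,0]<22)).astype(np.uint8);M=np.zeros_like(b);M[55:165,395:500]=1
cn=max(cv2.findContours(b*M,0,2)[0],key=cv2.contourArea);print(cv2.approxPolyDP(cv2.convexHull(cn),4,True)[:,0].tolist())
E
python3 fit.py
```

```text
9 1
[[157.6, 208.1, 2477.0]]
hole (459.2945556640625, 112.29362487792969) (20.59629249572754, 23.5319766998291) [0.48786746 0.27269999 0.058     ]
[[415, 77], [437, 71], [491, 90], [480, 154], [405, 136]]
```

```bash
sed -i "s/^A=cents.*/A=cents('pics\/w1.png',0,112,225,300,120)\nfor v in range(130,235,5):\n  B=cents('pics\/w2.png',75,240,165,230,v)\n  if len(B)==9: break\nprint(v)/" fit.py; python3 fit.py
```

```text
190
9 9
[[222.5, 206.9, 255.0], [205.5, 209.0, 161.0], [184.9, 211.6, 151.0], [168.7, 215.0, 239.0], [151.4, 214.1, 246.0], [135.0, 211.0, 224.0], [119.0, 206.5, 217.0], [104.1, 200.3, 201.0], [90.2, 192.5, 192.0]]
[0.5814 0.0522 0.1015] 0.0002
[0.5835 0.0388 0.1042] 0.0009
[0.5874 0.0207 0.1022] 0.0013
[0.5895 0.0057 0.1028] 0.0
[ 0.5889 -0.01    0.1036] 0.0002
[ 0.587  -0.0258  0.1029] 0.0002
[ 0.5829 -0.0409  0.1041] 0.0004
[ 0.5785 -0.0571  0.1023] 0.0002
[ 0.5715 -0.0712  0.103 ] 0.0003
fix [ 0.56871642 -0.00869586 -0.07034259] 0.0013245276205441359
z line [-0.00463594  0.10293113]
hole (459.2945556640625, 112.29362487792969) (20.59629249572754, 23.5319766998291) [0.48786746 0.27269999 0.058     ]
[[415, 77], [437, 71], [491, 90], [480, 154], [405, 136]]
```

Run:
```python
from h import *
o=dict(np.load('w2.npz'))
p=o['eef_pos']+[-.0012,-.0003,-.0905+.008];print(p)
out=[]
for n in('scene','side'):
    c=C[n];q=np.array(c['R'])@p+c['t'];uv=(np.array(c['intrinsics'])@q/q[2])[:2];print(n,uv)
    i=cv2.imread(f'pics/{n}2.png');x,y=int(uv[0])-20,int(uv[1])-22;print(x,y)
    out.append(cv2.resize(i[y:y+44,x:x+40],(400,440),interpolation=cv2.INTER_CUBIC))
cv2.imwrite('pics/c2.png',np.hstack(out))
```

```text
[0.57755181 0.1006296  0.14971578]
scene [301.20212107 226.09813172]
281 204
side [265.27713697 209.79168767]
245 187
```

View pics/c2.png

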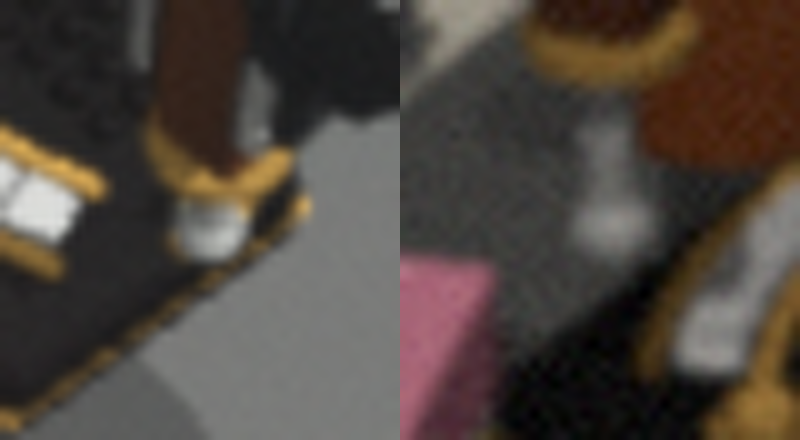

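The ball is at crop (210,222) in the scene view and (612,228) in the side view. Both are within 0.5 px of the prediction, so the tip offset is right. Moving over piece 0.

Emit:
step_arm:
  series:
    - {"x": 0, "y": -15, "z": 0, "rx": 0, "ry": 0, "rz": 0, "jaw": 10}
    - {"x": -1, "y": -35, "z": 0, "rx": 0, "ry": 0, "rz": 0, "jaw": 10}
    - {"x": -1, "y": -48, "z": 10, "rx": 0, "ry": 0, "rz": 0, "jaw": 10}
    - {"x": -1, "y": -48, "z": 24, "rx": 0, "ry": 0, "rz": 0, "jaw": 10}
    - {"x": -1, "y": -48, "z": 32, "rx": 0, "ry": 0, "rz": 0, "jaw": 10}

```text
clock: 5.6
eef_pos: [0.5812, 0.0519, 0.1986]
tool_rot: [0.054, -3.139, -0.0]
ft_force: [0.1, 0.4, -1.5]
opening: 0.245
grasp_force: 97.9
```

Emit:
step_arm:
  series:
    - {"x": 0, "y": 0, "z": 0, "rx": 0, "ry": 0, "rz": 0, "jaw": 10}
    - {"x": 0, "y": 0, "z": 0, "rx": 0, "ry": 0, "rz": 0, "jaw": 10}
    - {"x": 0, "y": 0, "z": 1, "rx": 0, "ry": 0, "rz": 0, "jaw": 10}
    - {"x": 0, "y": 0, "z": 2, "rx": 0, "ry": 0, "rz": 0, "jaw": 10}
    - {"x": 0, "y": 0, "z": 3, "rx": 0, "ry": 0, "rz": 0, "jaw": 10}

```text
clock: 6.22
eef_pos: [0.582, 0.0516, 0.1974]
tool_rot: [-0.054, 3.141, 0.0]
ft_force: [-0.3, -1.0, -1.9]
opening: 0.245
grasp_force: 97.9
```

Emit:
step_arm:
  series:
    - {"x": 0, "y": 1, "z": 0.5, "rx": 0, "ry": 0, "rz": 0, "jaw": 10}
    - {"x": 0, "y": 1, "z": 1, "rx": 0, "ry": 0, "rz": 0, "jaw": 10}
    - {"x": 0, "y": 1, "z": 1.5, "rx": 0, "ry": 0, "rz": 0, "jaw": 10}
    - {"x": 0, "y": 1, "z": 2, "rx": 0, "ry": 0, "rz": 0, "jaw": 10}
    - {"x": 0, "y": 1, "z": 2.5, "rx": 0, "ry": 0, "rz": 0, "jaw": 10}

```text
clock: 6.85
eef_pos: [0.5819, 0.0525, 0.1947]
tool_rot: [0.053, -3.141, -0.0]
ft_force: [0.8, 0.8, -2.2]
opening: 0.246
grasp_force: 97.9
```

Emit:
step_arm:
  series:
    - {"x": 0, "y": 0, "z": 0.5, "rx": 0, "ry": 0, "rz": 0, "jaw": 10}
    - {"x": 0, "y": 0, "z": 1, "rx": 0, "ry": 0, "rz": 0, "jaw": 10}
    - {"x": 0, "y": 0, "z": 1.5, "rx": 0, "ry": 0, "rz": 0, "jaw": 10}

```text
clock: 7.22
eef_pos: [0.5819, 0.0526, 0.1933]
tool_rot: [-0.053, 3.141, 0.0]
ft_force: [-0.5, 0.1, -0.7]
opening: 0.24
grasp_force: 97.9
```

Light contact starts at a tip height of about 102.8 mm, so I keep pressing in small steps.

Emit:
step_arm:
  series:
    - {"x": 0, "y": 0, "z": 0.5, "rx": 0, "ry": 0, "rz": 0, "jaw": 10}
    - {"x": 0, "y": 0, "z": 1, "rx": 0, "ry": 0, "rz": 0, "jaw": 10}
    - {"x": 0, "y": 0, "z": 1.5, "rx": 0, "ry": 0, "rz": 0, "jaw": 10}

```text
clock: 7.6
eef_pos: [0.582, 0.0526, 0.1919]
tool_rot: [-0.053, 3.141, 0.0]
ft_force: [-1.2, -0.8, 1.0]
opening: 0.242
grasp_force: 97.9
```

Emit:
step_arm:
  series:
    - {"x": 0, "y": 0, "z": 0.5, "rx": 0, "ry": 0, "rz": 0, "jaw": 10}
    - {"x": 0, "y": 0, "z": 1, "rx": 0, "ry": 0, "rz": 0, "jaw": 10}

```text
clock: 7.85
eef_pos: [0.5821, 0.0526, 0.191]
tool_rot: [-0.053, 3.141, 0.0]
ft_force: [-1.5, 0.1, 1.6]
opening: 0.248
grasp_force: 97.9
```

Emit:
step_arm:
  series:
    - {"x": 0, "y": 0, "z": 0.4, "rx": 0, "ry": 0, "rz": 0, "jaw": 10}
    - {"x": 0, "y": 0, "z": 0.8, "rx": 0, "ry": 0, "rz": 0, "jaw": 10}

```text
clock: 8.1
eef_pos: [0.582, 0.0526, 0.1901]
tool_rot: [-0.053, 3.141, 0.0]
ft_force: [-0.3, -0.1, 1.6]
opening: 0.251
grasp_force: 97.9
```

Emit:
step_arm:
  series:
    - {"x": 0, "y": 0, "z": 0.4, "rx": 0, "ry": 0, "rz": 0, "jaw": 10}
    - {"x": 0, "y": 0, "z": 0.4, "rx": 0, "ry": 0, "rz": 0, "jaw": 10}

```text
clock: 8.35
eef_pos: [0.582, 0.0526, 0.1896]
tool_rot: [-0.053, 3.141, 0.0]
ft_force: [-0.1, 0.4, 1.8]
opening: 0.246
grasp_force: 97.9
```

Emit:
step_arm:
  series:
    - {"x": 0, "y": 0, "z": 0.4, "rx": 0, "ry": 0, "rz": 0, "jaw": 10}
    - {"x": 0, "y": 0, "z": 0.4, "rx": 0, "ry": 0, "rz": 0, "jaw": 10}

```text
clock: 8.6
eef_pos: [0.582, 0.0526, 0.1894]
tool_rot: [-0.053, 3.141, 0.0]
ft_force: [-0.4, 0.7, 3.9]
opening: 0.245
grasp_force: 98.1
```

Emit:
step_arm:
  series:
    - {"x": 0, "y": 0, "z": 0.4, "rx": 0, "ry": 0, "rz": 0, "jaw": 10}
    - {"x": 0, "y": 0, "z": 0.4, "rx": 0, "ry": 0, "rz": 0, "jaw": 10}

```text
clock: 8.85
eef_pos: [0.5821, 0.0526, 0.1892]
tool_rot: [-0.053, 3.141, 0.0]
ft_force: [-0.9, 0.7, 5.3]
opening: 0.251
grasp_force: 98.5
```

Run:
```python
import numpy as np
fx=np.array([.5687,-.0087]);a=-.0703;R=np.array([[np.cos(a),-np.sin(a)],[np.sin(a),np.cos(a)]])
X=np.array([[-.99935,-.0361],[-.0361,.99935]])
g=lambda t:fx+R@np.array([-.14+.16*np.cos(t),.16*np.sin(t)])
th=.4-np.arange(0,54)*.015625
P=np.array([1000*X@g(t) for t in th]);
l=R.T@(np.array([.5809,.0523])-fx);print('now theta,r',np.arctan2(l[1],l[0]+.14),np.hypot(l[1],l[0]+.14))
for i in range(0,50,5):
    print(round(th[i+5],3),(P[i+1:i+6]-P[i]).round(1).tolist(), 'TCP target',(g(th[i+5])+[.0012,.0003]).round(4))
```

```text
now theta,r 0.3952951152783507 0.16024252605372014
0.322 [[-0.7, -2.4], [-1.4, -4.8], [-2.0, -7.2], [-2.6, -9.7], [-3.1, -12.1]] TCP target [0.5852 0.0413]
0.244 [[-0.5, -2.4], [-1.0, -4.9], [-1.4, -7.4], [-1.8, -9.8], [-2.2, -12.3]] TCP target [0.5878 0.029 ]
0.166 [[-0.3, -2.5], [-0.6, -5.0], [-0.9, -7.5], [-1.1, -9.9], [-1.2, -12.4]] TCP target [0.5895 0.0167]
0.088 [[-0.1, -2.5], [-0.2, -5.0], [-0.3, -7.5], [-0.3, -10.0], [-0.3, -12.5]] TCP target [0.5902 0.0042]
0.009 [[0.1, -2.5], [0.2, -5.0], [0.3, -7.5], [0.5, -10.0], [0.7, -12.5]] TCP target [ 0.5899 -0.0083]
-0.069 [[0.3, -2.5], [0.6, -5.0], [0.9, -7.4], [1.3, -9.9], [1.7, -12.4]] TCP target [ 0.5887 -0.0207]
-0.147 [[0.5, -2.5], [0.9, -4.9], [1.5, -7.4], [2.0, -9.8], [2.7, -12.2]] TCP target [ 0.5865 -0.033 ]
-0.225 [[0.6, -2.4], [1.3, -4.8], [2.0, -7.2], [2.8, -9.6], [3.6, -12.0]] TCP target [ 0.5833 -0.0451]
-0.303 [[0.8, -2.4], [1.7, -4.7], [2.6, -7.0], [3.5, -9.3], [4.5, -11.6]] TCP target [ 0.5792 -0.0569]
-0.381 [[1.0, -2.3], [2.1, -4.6], [3.1, -6.8], [4.3, -9.0], [5.4, -11.3]] TCP target [ 0.5742 -0.0684]
```

Emit:
step_arm:
  series:
    - {"x": -0.7, "y": -2.4, "z": 0, "rx": 0, "ry": 0, "rz": 0, "jaw": 10}
    - {"x": -1.4, "y": -4.8, "z": 0, "rx": 0, "ry": 0, "rz": 0, "jaw": 10}
    - {"x": -2, "y": -7.2, "z": 0, "rx": 0, "ry": 0, "rz": 0, "jaw": 10}

```text
clock: 9.22
eef_pos: [0.5846, 0.0468, 0.1894]
tool_rot: [-0.054, 3.14, 0.003]
ft_force: [-0.8, 4.0, 5.1]
opening: 0.244
grasp_force: 98.4
```

Emit:
step_arm:
  series:
    - {"x": -0.6, "y": -2.5, "z": 0, "rx": 0, "ry": 0, "rz": 0, "jaw": 10}
    - {"x": -1.1, "y": -4.9, "z": 0, "rx": 0, "ry": 0, "rz": 0, "jaw": 10}

```text
clock: 9.48
eef_pos: [0.5857, 0.0415, 0.1892]
tool_rot: [-0.054, 3.14, 0.002]
ft_force: [-0.9, 3.4, 7.4]
opening: 0.244
grasp_force: 98.6
```

Emit:
step_arm:
  series:
    - {"x": -0.5, "y": -2.4, "z": 0, "rx": 0, "ry": 0, "rz": 0, "jaw": 10}
    - {"x": -1, "y": -4.9, "z": -0.1, "rx": 0, "ry": 0, "rz": 0, "jaw": 10}
    - {"x": -1.4, "y": -7.4, "z": -0.2, "rx": 0, "ry": 0, "rz": 0, "jaw": 10}
    - {"x": -1.8, "y": -9.8, "z": -0.2, "rx": 0, "ry": 0, "rz": 0, "jaw": 10}
    - {"x": -2.2, "y": -12.3, "z": -0.2, "rx": 0, "ry": 0, "rz": 0, "jaw": 10}

```text
clock: 10.1
eef_pos: [0.5883, 0.0291, 0.1892]
tool_rot: [-0.054, 3.141, 0.002]
ft_force: [0.1, 2.9, 2.3]
opening: 0.246
grasp_force: 98.1
```

Emit:
step_arm:
  series:
    - {"x": -0.3, "y": -2.5, "z": 0.5, "rx": 0, "ry": 0, "rz": 0, "jaw": 10}
    - {"x": -0.6, "y": -5, "z": 0.8, "rx": 0, "ry": 0, "rz": 0, "jaw": 10}
    - {"x": -0.9, "y": -7.5, "z": 0.8, "rx": 0, "ry": 0, "rz": 0, "jaw": 10}

```text
clock: 10.48
eef_pos: [0.5903, 0.0211, 0.1893]
tool_rot: [-0.053, 3.139, 0.001]
ft_force: [-0.6, 3.1, 9.3]
opening: 0.247
grasp_force: 99.2
```

Emit:
step_arm:
  series:
    - {"x": -0.2, "y": -2.4, "z": -0.3, "rx": 0, "ry": 0, "rz": 0, "jaw": 10}
    - {"x": -0.3, "y": -4.9, "z": -0.3, "rx": 0, "ry": 0, "rz": 0, "jaw": 10}
    - {"x": -0.4, "y": -7.4, "z": -0.3, "rx": 0, "ry": 0, "rz": 0, "jaw": 10}
    - {"x": -0.5, "y": -9.9, "z": -0.3, "rx": 0, "ry": 0, "rz": 0, "jaw": 10}

```text
clock: 10.98
eef_pos: [0.5907, 0.0114, 0.189]
tool_rot: [-0.054, 3.14, 0.001]
ft_force: [-0.0, 5.0, 7.3]
opening: 0.247
grasp_force: 98.7
```

Emit:
step_arm:
  series:
    - {"x": -0.1, "y": -2.5, "z": 0, "rx": 0, "ry": 0, "rz": 0, "jaw": 10}
    - {"x": -0.2, "y": -5, "z": 0, "rx": 0, "ry": 0, "rz": 0, "jaw": 10}
    - {"x": -0.2, "y": -7.5, "z": 0, "rx": 0, "ry": 0, "rz": 0, "jaw": 10}

```text
clock: 11.35
eef_pos: [0.5915, 0.0035, 0.1894]
tool_rot: [-0.053, 3.139, 0.001]
ft_force: [-0.2, 2.2, 8.9]
opening: 0.245
grasp_force: 99.1
```

Emit:
step_arm:
  series:
    - {"x": 0.3, "y": -2.5, "z": -0.3, "rx": 0, "ry": 0, "rz": 0, "jaw": 10}
    - {"x": 0.7, "y": -5, "z": -0.3, "rx": 0, "ry": 0, "rz": 0, "jaw": 10}
    - {"x": 1, "y": -7.5, "z": -0.3, "rx": 0, "ry": 0, "rz": 0, "jaw": 10}
    - {"x": 1.2, "y": -10, "z": -0.3, "rx": 0, "ry": 0, "rz": 0, "jaw": 10}

```text
clock: 11.85
eef_pos: [0.5902, -0.006, 0.1894]
tool_rot: [-0.054, 3.14, 0.002]
ft_force: [0.6, 5.1, 7.7]
opening: 0.245
grasp_force: 98.7
```

Emit:
step_arm:
  series:
    - {"x": 0.2, "y": -2.5, "z": 0, "rx": 0, "ry": 0, "rz": 0, "jaw": 10}
    - {"x": 0.4, "y": -5, "z": 0, "rx": 0, "ry": 0, "rz": 0, "jaw": 10}
    - {"x": 0.8, "y": -7.5, "z": 0, "rx": 0, "ry": 0, "rz": 0, "jaw": 10}
    - {"x": 1.1, "y": -10, "z": 0, "rx": 0, "ry": 0, "rz": 0, "jaw": 10}

```text
clock: 12.35
eef_pos: [0.5896, -0.0169, 0.1895]
tool_rot: [-0.053, 3.139, 0.0]
ft_force: [0.8, 4.3, 7.6]
opening: 0.239
grasp_force: 98.7
```

Emit:
step_arm:
  series:
    - {"x": 0.5, "y": -2.5, "z": 0, "rx": 0, "ry": 0, "rz": 0, "jaw": 10}
    - {"x": 1, "y": -5, "z": 0, "rx": 0, "ry": 0, "rz": 0, "jaw": 10}
    - {"x": 1.5, "y": -7.4, "z": 0, "rx": 0, "ry": 0, "rz": 0, "jaw": 10}
    - {"x": 2.1, "y": -9.9, "z": 0, "rx": 0, "ry": 0, "rz": 0, "jaw": 10}

```text
clock: 12.85
eef_pos: [0.5879, -0.0268, 0.1896]
tool_rot: [-0.053, 3.139, 0.0]
ft_force: [0.7, 3.1, 8.3]
opening: 0.246
grasp_force: 99.0
```

Emit:
step_arm:
  series:
    - {"x": 0.5, "y": -2.5, "z": -0.2, "rx": 0, "ry": 0, "rz": 0, "jaw": 10}
    - {"x": 1.1, "y": -4.9, "z": -0.2, "rx": 0, "ry": 0, "rz": 0, "jaw": 10}
    - {"x": 1.7, "y": -7.3, "z": -0.2, "rx": 0, "ry": 0, "rz": 0, "jaw": 10}
    - {"x": 2.4, "y": -9.7, "z": -0.2, "rx": 0, "ry": 0, "rz": 0, "jaw": 10}

```text
clock: 13.35
eef_pos: [0.5854, -0.0364, 0.1892]
tool_rot: [-0.053, 3.14, 0.0]
ft_force: [1.8, 5.8, 7.6]
opening: 0.249
grasp_force: 98.7
```

Emit:
step_arm:
  series:
    - {"x": 0.6, "y": -2.4, "z": 0, "rx": 0, "ry": 0, "rz": 0, "jaw": 10}
    - {"x": 1.3, "y": -4.8, "z": 0, "rx": 0, "ry": 0, "rz": 0, "jaw": 10}
    - {"x": 2, "y": -7.2, "z": 0, "rx": 0, "ry": 0, "rz": 0, "jaw": 10}
    - {"x": 2.8, "y": -9.6, "z": 0, "rx": 0, "ry": 0, "rz": 0, "jaw": 10}

```text
clock: 13.85
eef_pos: [0.5831, -0.0466, 0.1896]
tool_rot: [-0.053, 3.14, -0.001]
ft_force: [-0.1, 2.2, 7.9]
opening: 0.245
grasp_force: 98.9
```

Emit:
step_arm:
  series:
    - {"x": 0.9, "y": -2.4, "z": 0, "rx": 0, "ry": 0, "rz": 0, "jaw": 10}
    - {"x": 1.8, "y": -4.7, "z": 0, "rx": 0, "ry": 0, "rz": 0, "jaw": 10}
    - {"x": 2.8, "y": -7, "z": 0, "rx": 0, "ry": 0, "rz": 0, "jaw": 10}
    - {"x": 3.7, "y": -9.3, "z": 0, "rx": 0, "ry": 0, "rz": 0, "jaw": 10}

```text
clock: 14.35
eef_pos: [0.5798, -0.0557, 0.1896]
tool_rot: [-0.053, 3.14, -0.0]
ft_force: [0.9, 2.0, 8.8]
opening: 0.246
grasp_force: 99.0
```

Emit:
step_arm:
  series:
    - {"x": 1, "y": -2.3, "z": -0.2, "rx": 0, "ry": 0, "rz": 0, "jaw": 10}
    - {"x": 2, "y": -4.6, "z": -0.2, "rx": 0, "ry": 0, "rz": 0, "jaw": 10}
    - {"x": 3.1, "y": -6.9, "z": -0.2, "rx": 0, "ry": 0, "rz": 0, "jaw": 10}
    - {"x": 4.2, "y": -9.2, "z": -0.2, "rx": 0, "ry": 0, "rz": 0, "jaw": 10}

```text
clock: 14.85
eef_pos: [0.5755, -0.065, 0.1893]
tool_rot: [-0.053, 3.14, -0.0]
ft_force: [0.9, 1.6, 1.9]
opening: 0.246
grasp_force: 98.2
```

Emit:
step_arm:
  series:
    - {"x": 1, "y": -2.1, "z": 0.4, "rx": 0, "ry": 0, "rz": 0, "jaw": 10}
    - {"x": 2, "y": -4.2, "z": 0.6, "rx": 0, "ry": 0, "rz": 0, "jaw": 10}
    - {"x": 2.8, "y": -5.8, "z": 0.6, "rx": 0, "ry": 0, "rz": 0, "jaw": 10}
    - {"x": 2.8, "y": -5.8, "z": 0.8, "rx": 0, "ry": 0, "rz": 0, "jaw": 10}

```text
clock: 15.35
eef_pos: [0.5734, -0.0718, 0.1894]
tool_rot: [-0.052, 3.139, -0.002]
ft_force: [0.9, 0.7, 11.5]
opening: 0.249
grasp_force: 99.4
```

Emit:
step_arm:
  series:
    - {"x": 0, "y": 0, "z": -5, "rx": 0, "ry": 0, "rz": 0, "jaw": 10}
    - {"x": 0, "y": 0, "z": -15, "rx": 0, "ry": 0, "rz": 0, "jaw": 10}
    - {"x": 0, "y": 0, "z": -30, "rx": 0, "ry": 0, "rz": 0, "jaw": 10}
    - {"x": 0, "y": 0, "z": -45, "rx": 0, "ry": 0, "rz": 0, "jaw": 10}

```text
clock: 15.85
eef_pos: [0.5726, -0.0709, 0.2344]
tool_rot: [0.053, -3.141, 0.0]
ft_force: [1.2, -0.2, -1.4]
opening: 0.241
grasp_force: 97.6
```

Emit:
step_arm:
  series:
    - {"x": -2, "y": 25, "z": 0, "rx": 0, "ry": 0, "rz": 0, "jaw": 10}
    - {"x": -5, "y": 65, "z": 0, "rx": 0, "ry": 0, "rz": 0, "jaw": 10}
    - {"x": -8, "y": 110, "z": 0, "rx": 0, "ry": 0, "rz": 0, "jaw": 10}
    - {"x": -10, "y": 150, "z": 0, "rx": 0, "ry": 0, "rz": 0, "jaw": 10}
    - {"x": -12, "y": 172, "z": 0, "rx": 0, "ry": 0, "rz": 0, "jaw": 10}

```text
clock: 16.48
eef_pos: [0.5787, 0.1046, 0.2343]
tool_rot: [-0.058, 3.141, 0.002]
ft_force: [0.9, -0.5, -1.1]
opening: 0.245
grasp_force: 97.8
```

Emit:
step_arm:
  series:
    - {"x": 0, "y": 0, "z": 0, "rx": 0, "ry": 0, "rz": 0, "jaw": 10}
    - {"x": 0, "y": 0, "z": 0, "rx": 0, "ry": 0, "rz": 0, "jaw": 10}
    - {"x": 0, "y": 0, "z": 0, "rx": 0, "ry": 0, "rz": 0, "jaw": 10}

```text
clock: 16.85
eef_pos: [0.579, 0.1, 0.2337]
tool_rot: [-0.05, 3.141, -0.001]
ft_force: [0.8, -0.3, -1.0]
opening: 0.245
grasp_force: 97.8
```

Run:
```python
from h import *
from plant import arm,snapshot
o=arm.get_obs();print(o['clock'],o['eef_pos'],o['tool_rot'],o['ft_force'])
im=snapshot('wrist')[:,:,::-1];cv2.imwrite('pics/w3.png',im)
a=cv2.imread('pics/w2.png')[155:250,70:260];b=im[155:250,70:260]
f=lambda i:cv2.resize(i,(570,285),interpolation=cv2.INTER_CUBIC)
cv2.imwrite('pics/c3.png',np.vstack([f(a),f(b)]))
```

```text
16.85 [0.57896202 0.09996008 0.23366373] [-4.96813529e-02  3.14101050e+00 -8.44599366e-04] [ 0.82848325 -0.32080154 -1.02795464]
```

View pics/c3.png

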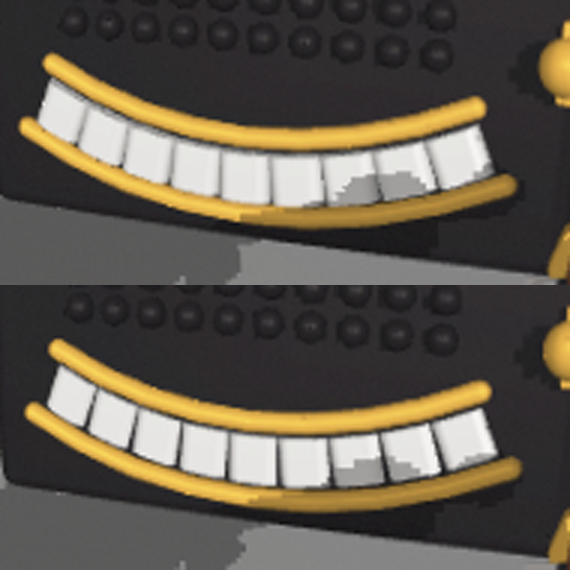

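Before (top) and after (bottom), the nine pieces now sit evenly sunk below both piping bars, from crop (72,395) to (465,437). The pressed heights also agree within 0.4 mm. Returning the burnisher.

Emit:
step_arm:
  series:
    - {"x": 14, "y": 30, "z": 0, "rx": 0, "ry": 0, "rz": 0, "jaw": 10}
    - {"x": 34, "y": 71, "z": 0, "rx": 0, "ry": 0, "rz": 0, "jaw": 10}
    - {"x": 54, "y": 112, "z": 0, "rx": 0, "ry": 0, "rz": 0, "jaw": 10}
    - {"x": 72, "y": 151, "z": 0, "rx": 0, "ry": 0, "rz": 0, "jaw": 10}
    - {"x": 84.7, "y": 177.3, "z": 0, "rx": 0, "ry": 0, "rz": 0, "jaw": 10}

```text
clock: 17.52
eef_pos: [0.4873, 0.2774, 0.2335]
tool_rot: [0.055, -3.141, -0.001]
ft_force: [0.7, -0.9, -1.5]
opening: 0.242
grasp_force: 97.9
```

Emit:
step_arm:
  series:
    - {"x": 0, "y": 0, "z": 0, "rx": 0, "ry": 0, "rz": 0, "jaw": 10}
    - {"x": 0, "y": 0, "z": 0, "rx": 0, "ry": 0, "rz": 0, "jaw": 10}
    - {"x": 0, "y": 0, "z": 20, "rx": 0, "ry": 0, "rz": 0, "jaw": 10}
    - {"x": 0, "y": 0, "z": 45, "rx": 0, "ry": 0, "rz": 0, "jaw": 10}
    - {"x": 0, "y": 0, "z": 65, "rx": 0, "ry": 0, "rz": 0, "jaw": 10}

```text
clock: 18.15
eef_pos: [0.489, 0.2739, 0.1676]
tool_rot: [-0.049, 3.141, -0.001]
ft_force: [-0.6, -0.5, -1.5]
opening: 0.243
grasp_force: 97.9
```

Emit:
step_arm:
  series:
    - {"x": 0, "y": 0, "z": 0, "rx": 0, "ry": 0, "rz": 0, "jaw": 10}
    - {"x": 0, "y": 0, "z": 0, "rx": 0, "ry": 0, "rz": 0, "jaw": 10}

```text
clock: 18.4
eef_pos: [0.4891, 0.2753, 0.1692]
tool_rot: [-0.051, 3.14, 0.0]
ft_force: [0.4, 0.3, -0.8]
opening: 0.242
grasp_force: 97.8
```

Tip is at about 78 mm, over the hole; going down gently to a TCP height near 104 mm.

Emit:
step_arm:
  series:
    - {"x": 0, "y": 0, "z": 8, "rx": 0, "ry": 0, "rz": 0, "jaw": 10}
    - {"x": 0, "y": 0, "z": 16, "rx": 0, "ry": 0, "rz": 0, "jaw": 10}
    - {"x": 0, "y": 0, "z": 24, "rx": 0, "ry": 0, "rz": 0, "jaw": 10}
    - {"x": 0, "y": 0, "z": 32, "rx": 0, "ry": 0, "rz": 0, "jaw": 10}

```text
clock: 18.9
eef_pos: [0.4881, 0.276, 0.1357]
tool_rot: [0.054, -3.141, 0.0]
ft_force: [0.3, 0.0, -1.3]
opening: 0.244
grasp_force: 97.8
```

Emit:
step_arm:
  series:
    - {"x": 0, "y": 0, "z": 10, "rx": 0, "ry": 0, "rz": 0, "jaw": 10}
    - {"x": 0, "y": 0, "z": 20, "rx": 0, "ry": 0, "rz": 0, "jaw": 10}
    - {"x": 0, "y": 0, "z": 28, "rx": 0, "ry": 0, "rz": 0, "jaw": 10}
    - {"x": 0, "y": 0, "z": 31, "rx": 0, "ry": 0, "rz": 0, "jaw": 10}
    - {"x": 0, "y": 0, "z": 32.5, "rx": 0, "ry": 0, "rz": 0, "jaw": 10}

```text
clock: 19.52
eef_pos: [0.4882, 0.2761, 0.1038]
tool_rot: [0.053, -3.141, -0.0]
ft_force: [-0.5, 0.0, -1.0]
opening: 0.243
grasp_force: 97.8
```

Emit:
step_arm:
  series:
    - {"x": 0, "y": 0, "z": 0.5, "rx": 0, "ry": 0, "rz": 0, "jaw": 24}
    - {"x": 0, "y": 0, "z": 0.5, "rx": 0, "ry": 0, "rz": 0, "jaw": 35}
    - {"x": 0, "y": 0, "z": 0.5, "rx": 0, "ry": 0, "rz": 0, "jaw": 60}
    - {"x": 0, "y": 0, "z": 0.5, "rx": 0, "ry": 0, "rz": 0, "jaw": 80}
    - {"x": 0, "y": 0, "z": 0.5, "rx": 0, "ry": 0, "rz": 0, "jaw": 80}
  newtons: 40

```text
clock: 20.15
eef_pos: [0.4882, 0.276, 0.1035]
tool_rot: [-0.053, 3.141, 0.0]
ft_force: [0.5, -0.6, -1.2]
opening: 0.939
grasp_force: 0.0
```

Emit:
step_arm:
  series:
    - {"x": 0, "y": 0, "z": 0, "rx": 0, "ry": 0, "rz": 0, "jaw": 80}
    - {"x": 0, "y": 0, "z": -20, "rx": 0, "ry": 0, "rz": 0, "jaw": 80}
    - {"x": 0, "y": 0, "z": -60, "rx": 0, "ry": 0, "rz": 0, "jaw": 80}
    - {"x": 0, "y": 0, "z": -110, "rx": 0, "ry": 0, "rz": 0, "jaw": 80}
    - {"x": 0, "y": 0, "z": -150, "rx": 0, "ry": 0, "rz": 0, "jaw": 80}

```text
clock: 20.78
eef_pos: [0.4884, 0.2761, 0.2554]
tool_rot: [-0.053, 3.14, 0.001]
ft_force: [0.9, 0.5, -0.3]
opening: 0.938
grasp_force: 0.0
```

Emit:
step_arm:
  series:
    - {"x": 0, "y": 0, "z": 0, "rx": 0, "ry": 0, "rz": 0, "jaw": 80}
    - {"x": 0, "y": 0, "z": 0, "rx": 0, "ry": 0, "rz": 0, "jaw": 80}
    - {"x": 0, "y": 0, "z": 0, "rx": 0, "ry": 0, "rz": 0, "jaw": 80}

```text
clock: 21.15
eef_pos: [0.4874, 0.2755, 0.2519]
tool_rot: [0.053, -3.139, 0.002]
ft_force: [0.1, -0.7, 0.3]
opening: 0.938
grasp_force: 0.0
```

Run:
```python
from h import *
from plant import arm,snapshot
o=arm.get_obs();print(o['clock'],o['eef_pos'])
w=snapshot('wrist')[:,:,::-1];d=snapshot('side')[:,:,::-1]
f=lambda i:cv2.resize(i,(400,300),interpolation=cv2.INTER_CUBIC)
cv2.imwrite('pics/c4.png',np.hstack([f(w[120:240,200:360]),f(d[275:365,205:325])]))
```

```text
21.15 [0.48741225 0.27554336 0.25194236]
```

View pics/c4.png

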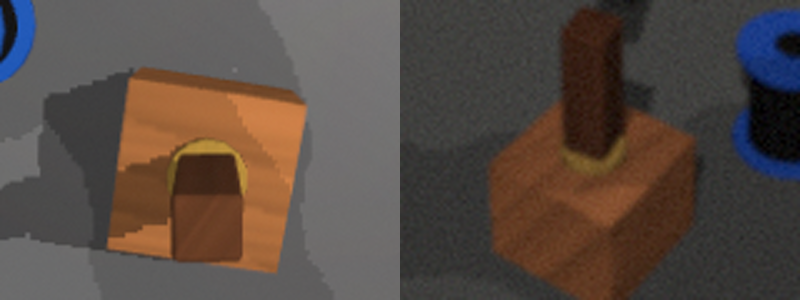

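The burnisher stands upright with its collar on the block (crop (205,190) and (592,150)), and the gripper is clear of it. Handing in.

```bash
python3 -c "
from plant import ticket
print(ticket.hand_in())"
```

```text
the job is handed in; nothing more can be done
None
```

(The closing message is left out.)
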